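Balance the centrifuge rotor

ROBOT

A 7-joint arm with a two-finger parallel gripper is mounted at the origin on a cart in front of the work surface, level with it; the furniture and walls round the work are solid. World frame = base frame: x ahead of the robot, y to its left, z up, the work surface at z = 0. Lengths are in m, angles in rad, forces in N, time in s.
With the tool pointing down it reaches from about 0.4 to 0.875 m from the base axis. Payload 6.5 kg.
Tool frame: the origin (TCP) lies on the centre line of the jaws, within the pads' length; the fingertips stand arm.tips_ahead ahead of it and the grasp point (between the pads) lies 8 mm behind it (arm.tips_ahead is the distance from the TCP to the fingertips, in m); z points along the fingers, y is the line along which they close (so a half turn about z gives the same grasp; the last joint's range is limited). The gripper opens to 88 mm and grips with 3 to 60 N. Pads are 18 mm wide; open, the fingers measure 123 mm over their backs; the gripper's body (75 mm by 187 mm) begins 45 mm behind the grasp point.
Start: joints at [-1.327, 0.536, -0.004, 1.538, 0.003, 1.067, -0.071], TCP at [0.198, 0.619, 0.25] pointing down, gripper open.
Joint ranges: [-2.7, 2.7], [-0.37, 2.16], [-1.27, 1.26], [0.24, 2.4], [-1.31, 4.45], [0.19, 1.91], [-2.76, 2.76]. Speed limits (rad/s): [2.39, 2.39, 3.14, 3.14, 3.14, 3.14, 3.14].

INTERFACE

Orientations are given as a 3x3 rotation matrix whose columns are the frame's x, y, z axes.
In Python, from rig import arm, imaging, job gives the robot as it stands. The module is installed in compiled form; this text tells all that it offers.
- The arm moves only by the tool carry_out, never from a script. Its argument "deltas" is a list of rows, each a list of 4 numbers: the shift along the tool's x, y, z in m, then the turn about the tool's z in degrees. A call has 1 to 12 rows; each row is the pose to reach, as a shift and turn from the pose commanded when the call began, along the tool's axes at that moment; what a row does not reach only later rows make up. A row lasts 1/8 s, in which the tool goes at most 62.5 mm and 10.7 degrees, less where a joint would pass 70% of its speed; a pose out of reach is approached as far as the arm can. A call with a gripper value outside its range is refused whole. "jaw" is the finger opening in m, from 0 to 0.0881, set as the call begins (left out, the last holds). The fingers move at their own pace and stop on an object; "force" is the grip in N (left out, the last holds). Time passes only in rows, so rows that repeat a pose let the fingers close. It gives the time, the measured TCP pose, the force, the opening and the grip force at its end, in the units of the state.
- arm.sense(): the state, without advancing time (a new reading comes with each control period).
- imaging.capture(name): name is "scene" or "top" or "wrist"; returns a dict with "image" (384x512x3 uint8, red, green, blue), "range_z" (384x512 float32, m along the optical axis (not along the pixel's ray), 0 where there is no reading), "fx", "fy", "cx", "cy" (pixels), "extrinsics" (4x4, takes a point from world to camera coordinates); the wrist camera has in their place "hand_eye" (4x4, takes a point from camera to tool coordinates, whose origin is the TCP and whose axes are the flange's). Camera axes: x right, y down, z forward; pixel columns grow to the right and rows downward; lengths in m; the calibration is good to about 2 mm. A picture is of the moment at which its call begins: read the wrist's pose just before it.
- job.sign_off(): hands the job in; it is judged then, once.
The state is a dict: "time_s": time; "joints": joint angles; "qd": joint speeds; "joint_torque": joint torques, N m; "ee_pos": TCP position; "tool_rot": TCP orientation; "force": force on the tool from outside, world axes, zero at the start; "ft_torque": the same for the moment, N m; "finger_gap": opening from 0.0 (shut) to 1.0 (fully open); "grip_force": force on a finger pad.
Only numpy, scipy, OpenCV 4.12 (cv2) and the standard library are available. Lean on these libraries where they do the work, as an engineer would, in place of code of your own. Each camera call takes 0.05 s, during which the arm holds its last target. There are 200 camera calls.

TASK

The six sample bottles are loaded out of balance in the centrifuge rotor, which is full. Rearrange them so that every bottle is upright and fully down in a cup straight across the hub from its twin (black cap facing black, white facing white, blue facing blue). Use the empty green rack as the free place on the way, never stand a bottle on the bench itself, and leave the timer and the covered dish where they are.

Things in the scene. Friction and masses are not known exactly. Their poses are not given: they have to be found in the camera images.
- rotor: bare-metal centrifuge rotor, fixed, 223 mm across; origin on its axis at bench height, z up. Six upright round steel cups on a circle of 85 mm radius, the first on the +x axis, the others every 60 degrees (opposite cups 170 mm apart). Cup floor z = 22 mm, rim z = 46 mm, 53 mm across outside; bore 40 mm, flaring over the top 13 mm to 48 mm at the mouth. Hub knob to z = 57 mm, 21 mm across
- rack: two-tier bottle rack, green above and white below, fixed, 74 x 164 mm, long along its y axis, both places empty at the start. Origin at the centre of its underside, z up. Places at y = -42.5 and +42.5 mm: 43 mm round holes with a 3 mm chamfer in the upper plate (top face z = 44 mm, 7 mm thick) over the lower plate, on which a bottle stands (z = 20 mm); corner screws to z = 46.5 mm
- black_1 (a point): small amber sample bottle with a black screw cap, 28 mm across, 58 mm tall (cap 21 mm across, top 12 mm), 45 g, one of two alike. Point on its axis at half height (29 mm above its foot), z along its axis up. At the start its lowest 24 mm are inside a rotor cup; grip it above the rim, from any side
- white_1 (a point): small white sample bottle with a white screw cap, 28 mm across, 60 mm tall (cap 21 mm across, top 13 mm), 55 g, one of two alike. Point on its axis at half height (30 mm above its foot), z along its axis up. At the start its lowest 24 mm are inside a rotor cup; grip it above the rim, from any side
- blue_1 (a point): larger amber sample bottle with a blue screw cap, 35 mm across, 72 mm tall (cap 26 mm across, top 15 mm), 75 g, one of two alike. Point on its axis at half height (36 mm above its foot), z along its axis up. At the start its lowest 24 mm are inside a rotor cup; grip it above the rim, from any side
- white_2 (a point): small white sample bottle with a white screw cap, 28 mm across, 60 mm tall (cap 21 mm across, top 13 mm), 55 g, one of two alike. Point on its axis at half height (30 mm above its foot), z along its axis up. At the start its lowest 24 mm are inside a rotor cup; grip it above the rim, from any side
- blue_2 (a point): larger amber sample bottle with a blue screw cap, 35 mm across, 72 mm tall (cap 26 mm across, top 15 mm), 75 g, one of two alike. Point on its axis at half height (36 mm above its foot), z along its axis up. At the start its lowest 24 mm are inside a rotor cup; grip it above the rim, from any side
- black_2 (a point): small amber sample bottle with a black screw cap, 28 mm across, 58 mm tall (cap 21 mm across, top 12 mm), 45 g, one of two alike. Point on its axis at half height (29 mm above its foot), z along its axis up. At the start its lowest 24 mm are inside a rotor cup; grip it above the rim, from any side
- timer (a point): white bench timer lying on the bench, 62 x 66 x 18 mm, loose bystander; point at its centre
- dish (a point): covered glass dish, 60 mm across, 15 mm tall, loose bystander; point at its centre
Not all that is in view belongs to the job. What is shaped like the part that bears white_2 but yellow is not meant. Leave any red look-alike of the part that bears blue_2 alone.

How it is judged:
On the way:
1. one of the bottles stands in a place of the rack (((horizontal distance between black_1 and rack below 0.055 m and z of black_1 in the frame of rack below 0.054 m and angle between black_1's own z axis and vertical below 0.12 rad) or (horizontal distance between white_1 and rack below 0.055 m and z of white_1 in the frame of rack below 0.055 m and angle between white_1's own z axis and vertical below 0.12 rad) or (horizontal distance between blue_1 and rack below 0.055 m and z of blue_1 in the frame of rack below 0.061 m and angle between blue_1's own z axis and vertical below 0.12 rad) or (horizontal distance between white_2 and rack below 0.055 m and z of white_2 in the frame of rack below 0.055 m and angle between white_2's own z axis and vertical below 0.12 rad) or (horizontal distance between blue_2 and rack below 0.055 m and z of blue_2 in the frame of rack below 0.061 m and angle between blue_2's own z axis and vertical below 0.12 rad) or (horizontal distance between black_2 and rack below 0.055 m and z of black_2 in the frame of rack below 0.054 m and angle between black_2's own z axis and vertical below 0.12 rad))), for 0.2 s.
At the end, for the whole second after the job is handed in: All six bottles stand at rest in rotor cups: axis 77 to 93 mm from the rotor's axis, foot within 5 mm of the cup floor, tilted less than 0.12 rad; the two bottles of each kind are in opposite cups (more than 158.5 mm apart) (horizontal distance between black_1 and rotor between 0.077 and 0.093 m and z of each of black_1, black_2 in the frame of rotor below 0.056 m and angle between each of black_1, white_1, blue_1, white_2, blue_2, black_2's own z axis and vertical below 0.12 rad and linear speed of each of bottle_black_1, bottle_white_1, bottle_blue_1, bottle_white_2, bottle_blue_2, bottle_black_2 below 0.03 m/s and angular speed of each of bottle_black_1, bottle_white_1, bottle_blue_1, bottle_white_2, bottle_blue_2, bottle_black_2 below 0.5 rad/s and horizontal distance between white_1 and rotor between 0.077 and 0.093 m and z of each of white_1, white_2 in the frame of rotor below 0.057 m and horizontal distance between blue_1 and rotor between 0.077 and 0.093 m and z of each of blue_1, blue_2 in the frame of rotor below 0.063 m and horizontal distance between white_2 and rotor between 0.077 and 0.093 m and horizontal distance between blue_2 and rotor between 0.077 and 0.093 m and horizontal distance between black_2 and rotor between 0.077 and 0.093 m and horizontal distance between black_1 and black_2 above 0.1585 m and horizontal distance between white_1 and white_2 above 0.1585 m and horizontal distance between blue_1 and blue_2 above 0.1585 m); the robot touches nothing.
It fails at once if a bottle stands or lies on the bench itself (height (world z) of any of black_1, black_2 below 0.037 m or height (world z) of any of white_1, white_2 below 0.038 m or height (world z) of any of blue_1, blue_2 below 0.044 m).
It fails at once if the timer is pushed out of its place (distance of timer from where it was at the start of the episode above 0.02 m).
It fails at once if the covered dish is pushed out of its place (distance of dish from where it was at the start of the episode above 0.02 m).
It also fails if it takes over 96 s, if anything falls off the work surface, if the arm or the gripper's body presses on something with over 40 N, if the wrist force passes 120 N, or if a joint passes its speed limit or range.

## Working session

There is one attempt and no reset: what is moved stays moved. The work goes in short steps, Python scripts to look and compute and a tool call to move; the robot and the scene stay as the last step left them, time stands still between calls to the robot, and variables do not carry over. Pictures are saved under pics/ and viewed, at most 14 in all, crops included, and the job is handed in when it is done.

Besides the shell and the picture viewer there is one more tool, called after ">>>" in YAML: its name, and indented under it one key for each argument. carry_out: Moves the arm, as the interface text tells. Its arguments: {"type":"object","properties":{"deltas":{"type":"array","items":{"type":"array","items":{"type":"number"}}},"jaw":{"type":"number"},"force":{"type":"number"}},"required":["deltas"]}

```bash
mkdir -p pics; python3 - <<'E'
from rig import arm, imaging, job
import cv2,numpy as np
s=arm.sense(); print(s); print(arm.tips_ahead)
for n in("top","scene"):
    c=imaging.capture(n); cv2.imwrite(f"pics/{n}0.png",cv2.resize(c["image"][:,:,::-1],(800,600)))
    np.savez(f"{n}0.npz",**c); print(n,c["fx"],c["fy"],c["cx"],c["cy"],c["extrinsics"])
E
```

```text
{'time_s': 0.0, 'joints': array([-1.32721881,  0.53717693, -0.00445657,  1.53885773,  0.0026113 ,
        1.06728206, -0.07119934]), 'qd': array([-6.08666189e-05, -9.92346024e-04, -1.68524319e-03,  4.07176227e-04,
        9.60491235e-04, -1.13986151e-03, -1.09133380e-03]), 'joint_torque': array([ 2.47630123e-04, -5.70974958e+01,  9.90960561e-01, -2.51599520e+01,
       -5.62040869e-02,  1.80040207e-02,  1.51938816e-04]), 'ee_pos': array([0.19797803, 0.61849775, 0.24883791]), 'tool_rot': array([[-9.52429929e-01,  3.04757395e-01, -4.01464723e-04],
       [ 3.04757633e-01,  9.52428472e-01, -1.67071539e-03],
       [-1.26796438e-04, -1.71358878e-03, -9.99998524e-01]]), 'force': array([ 0.50065471, -0.2820976 , -0.4045321 ]), 'ft_torque': array([-0.01791148,  0.02157311,  0.00478897]), 'grip_force': 0.0, 'finger_gap': 0.9974373604036415}
0.011
top 430.0148501781006 430.0148501781006 256.74094738307303 194.53776909208258 [[-0.00734894 -0.99974701  0.02125822 -0.01707371]
 [-0.98268743  0.00328463 -0.18524209  0.57907146]
 [ 0.1851254  -0.02225152 -0.98246295  1.04889839]
 [ 0.          0.          0.          1.        ]]
scene 492.60165839532067 492.60165839532067 256.8995545046138 189.85959254904557 [[-0.62921822 -0.77692576  0.02169802  0.35932184]
 [-0.38939156  0.29095462 -0.87391053  0.29933144]
 [ 0.67265046 -0.55832945 -0.48560229  0.72275347]
 [ 0.          0.          0.          1.        ]]
```

View pics/top0.png

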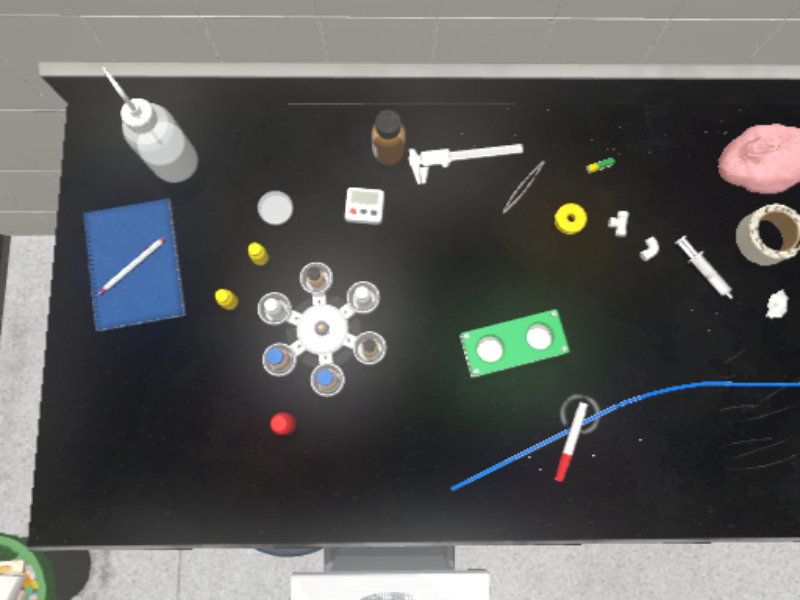

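View pics/scene0.png

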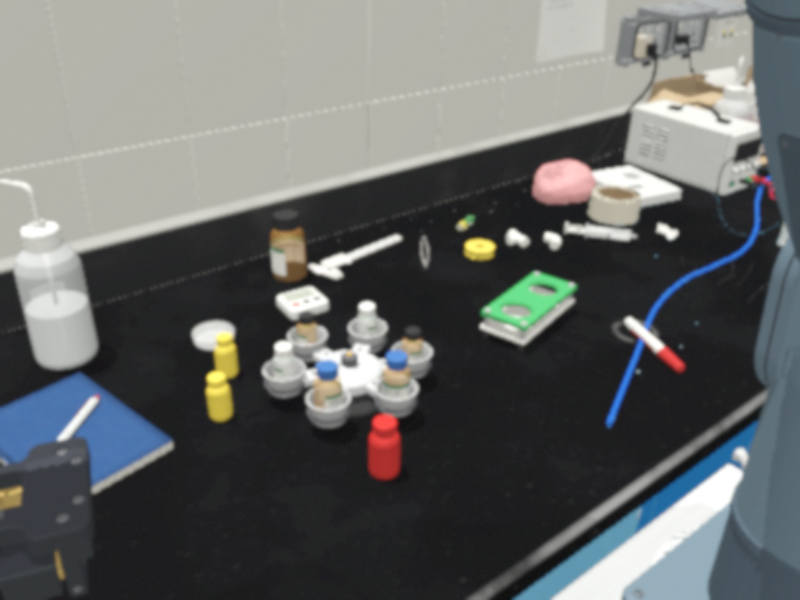

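Clockwise from the top, the top view shows black (315,277), white (363,296), black (370,347), blue (327,379), blue (278,357) and white (275,306). The hub is at (322,328), the rack holes at (490,349) and (539,338), the timer at (365,205) and the dish at (275,208). The yellow and red look-alikes stand outside the rotor. Next I measure from depth.

```bash
cat > h.py <<'E'
import numpy as np
def cloud(c):
    z=c["range_z"].astype(float); v,u=np.mgrid[:z.shape[0],:z.shape[1]]
    P=np.stack([(u-c["cx"])/c["fx"]*z,(v-c["cy"])/c["fy"]*z,z],-1)
    E=c["extrinsics"]; W=(P-E[:3,3])@E[:3,:3]
    W[z==0]=np.nan
    return W
E
python3 - <<'E'
from h import *; import cv2
from scipy.optimize import least_squares
s=.64
px=dict(c0=(315,277),c1=(363,296),c2=(370,347),c3=(327,379),c4=(278,357),c5=(275,306),hub=(322,328),timer=(365,205),dish=(275,208),rackL=(490,349),rackR=(539,338))
W=cloud(np.load("top0.npz")); img=np.load("top0.npz")["image"]
for n,(u,v) in px.items():
    u=int(u*s);v=int(v*s); w=W[v-9:v+10,u-9:u+10].reshape(-1,3); w=w[~np.isnan(w[:,2])]
    zt=np.percentile(w[:,2],97); k=w[w[:,2]>zt-.006]; print(n,W[v,u].round(3),"ztop",zt.round(3),k.mean(0).round(4),len(k))
w=W.reshape(-1,3); hub=np.array(W[int(328*s),int(322*s)][:2])
m=(np.abs(w[:,2]-.046)<.004)&(np.hypot(*(w[:,:2]-hub).T)<.13)&(np.hypot(*(w[:,:2]-hub).T)>.05); R=w[m][:,:2]; print(len(R))
def f(p):
    a=p[2]+np.arange(6)*np.pi/3; C=p[:2]+.085*np.c_[np.cos(a),np.sin(a)]
    d=np.hypot(*(R[:,None]-C[None]).transpose(2,0,1)); return np.abs(d-.0252).min(1)
best=min((least_squares(f,[hub[0],hub[1],a],loss='soft_l1',f_scale=.003) for a in np.arange(0,1.05,.15)),key=lambda r:r.cost)
p=best.x;print("rotor",p,"med res",np.median(f(p)))
for i in range(6):
    a=p[2]+i*np.pi/3; print(i,(p[:2]+.085*np.array([np.cos(a),np.sin(a)])).round(4), np.degrees(a).round(1))
g=img.astype(int); m=(g[...,1]>g[...,0]+60)&(g[...,1]>g[...,2]+40)&(W[...,0]<.6)&(W[...,1]<-.05)&(W[...,1]>-.4)&(np.abs(W[...,2]-.044)<.012)
q=W[m]; print("rack z",np.median(q[:,2]),len(q))
r=cv2.minAreaRect(q[:,:2].astype(np.float32)*1000); print("rack",r)
E
```

```text
c0 [0.62  0.121 0.077] ztop 0.082 [0.6262 0.1228 0.0805] 55
c1 [0.588 0.042 0.081] ztop 0.084 [0.5937 0.0452 0.0821] 55
c2 [0.505 0.032 0.08 ] ztop 0.082 [0.5087 0.0334 0.0804] 55
c3 [0.455 0.097 0.093] ztop 0.097 [0.4575 0.102  0.0946] 88
c4 [0.489 0.175 0.095] ztop 0.096 [0.491  0.1795 0.0939] 86
c5 [0.573 0.181 0.085] ztop 0.084 [0.5744 0.1893 0.0823] 56
hub [0.541 0.108 0.062] ztop 0.056 [0.5422 0.112  0.0543] 59
timer [0.762 0.042 0.018] ztop 0.022 [0.7606 0.0425 0.0183] 263
dish [0.757 0.197 0.015] ztop 0.019 [0.758  0.1977 0.0164] 304
rackL [ 0.509 -0.167  0.023] ztop 0.047 [ 0.5056 -0.1632  0.0444] 127
rackR [ 0.527 -0.251  0.018] ztop 0.047 [ 0.5178 -0.2423  0.0446] 123
636
rotor [0.54214092 0.11223979 1.17110292] med res 0.0012477957499547367
0 [0.5752 0.1905] 67.1
1 [0.4909 0.18  ] 127.1
2 [0.4578 0.1017] 187.1
3 [0.5091 0.0339] 247.1
4 [0.5934 0.0444] 307.1
5 [0.6265 0.1227] 367.1
rack z 0.04448039187980251 1321
rack ((517.1641235351562, -205.89300537109375), (74.56269836425781, 164.42124938964844), 13.954428672790527)
```

>>> carry_out:
  deltas:
    - [-0.04,-0.04,0.005,7]
    - [-0.08,-0.08,0.01,14]
    - [-0.12,-0.123,0.015,21]
    - [-0.16,-0.165,0.02,28]
    - [-0.2,-0.205,0.025,36]
    - [-0.24,-0.245,0.03,43]
    - [-0.28,-0.285,0.035,50]
    - [-0.32,-0.327,0.04,57]
    - [-0.36,-0.367,0.045,65]
    - [-0.405,-0.413,0.05,72.3]
    - [-0.405,-0.413,0.05,72.3]
    - [-0.405,-0.413,0.05,72.3]
  jaw: 0.06

```text
time_s: 1.6
ee_pos: [0.4576, 0.1026, 0.1995]
tool_rot: [[0.0, 1.0, -0.001], [1.0, -0.0, 0.0], [0.0, -0.001, -1.0]]
force: [-0.3, 0.8, -0.2]
finger_gap: 0.681
grip_force: 0.0
```

```bash
python3 - <<'E'
from rig import arm, imaging
import cv2
s=arm.sense();print(s["time_s"],s["ee_pos"].round(4),s["tool_rot"].round(4),s["joints"].round(2),s["finger_gap"])
c=imaging.capture("wrist");print(c["hand_eye"].round(3));cv2.imwrite("pics/w1.png",c["image"][:,:,::-1])
E
```

```text
1.6 [0.4576 0.1026 0.1995] [[ 3.e-04  1.e+00 -8.e-04]
 [ 1.e+00 -3.e-04  1.e-04]
 [ 1.e-04 -8.e-04 -1.e+00]] [-0.68  0.32  0.44  2.07 -0.19  0.79 -0.13] 0.6807679223657281
[[ 0.    -0.967 -0.254  0.064]
 [ 1.     0.    -0.001  0.001]
 [ 0.001 -0.254  0.967 -0.135]
 [ 0.     0.     0.     1.   ]]
```

View pics/w1.png

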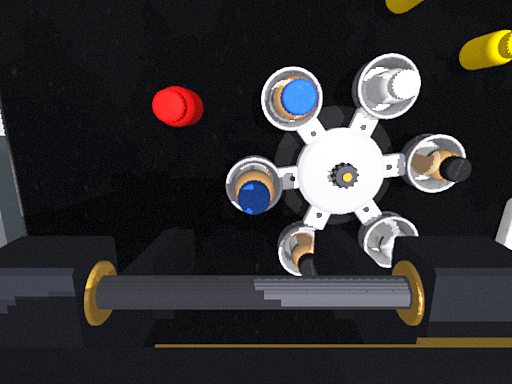

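The wrist view shows the front blue bottle at (255,195), centred on the jaw line, with the red decoy well clear at (178,105).

>>> carry_out:
  deltas:
    - [0,0,0.03,0]
    - [0,0,0.06,0]
    - [0,0,0.09,0]
    - [0,0,0.115,0]
    - [0,0,0.13,0]
    - [0,0,0.139,0]
    - [0,0,0.139,0]

```text
time_s: 2.52
ee_pos: [0.4579, 0.1026, 0.0607]
tool_rot: [[0.0, 1.0, -0.0], [1.0, -0.0, 0.0], [0.0, -0.0, -1.0]]
force: [-0.5, -0.3, -0.2]
finger_gap: 0.679
grip_force: 0.0
```

>>> carry_out:
  deltas:
    - [0,0,0,0]
    - [0,0,0,0]
    - [0,0,0,0]
    - [0,0,0,0]
    - [0,0,0,0]
    - [0,0,0,0]
  jaw: 0.02
  force: 20

```text
time_s: 3.28
ee_pos: [0.4582, 0.1023, 0.0611]
tool_rot: [[0.001, 1.0, 0.0], [1.0, -0.001, 0.0], [0.0, 0.0, -1.0]]
force: [-0.8, -0.2, 6.2]
finger_gap: 0.383
grip_force: 20.0
```

>>> carry_out:
  deltas:
    - [0,0,-0.02,0]
    - [0,0,-0.045,0]
    - [0,0,-0.075,0]
    - [0,0,-0.1,0]
    - [-0.025,0.004,-0.1,0]
    - [-0.065,0.012,-0.1,0]
    - [-0.11,0.02,-0.1,0]
    - [-0.155,0.029,-0.1,0]
    - [-0.2,0.037,-0.1,0]
    - [-0.24,0.045,-0.1,0]
    - [-0.267,0.0494,-0.1,0]
    - [-0.267,0.0494,-0.1,0]

```text
time_s: 4.78
ee_pos: [0.5068, -0.1672, 0.1606]
tool_rot: [[0.005, 1.0, -0.0], [1.0, -0.005, -0.001], [-0.001, -0.0, -1.0]]
force: [0.4, 0.0, -1.2]
finger_gap: 0.383
grip_force: 20.0
```

```bash
python3 - <<'E'
from rig import arm, imaging
from h import *
import cv2
s=arm.sense();print(s["ee_pos"].round(4),s["joints"].round(2),s["finger_gap"])
c=imaging.capture("wrist");cv2.imwrite("pics/w2.png",c["image"][:,:,::-1])
c=imaging.capture("top");W=cloud(c);g=c["image"].astype(int)
b=(g[...,2]>g[...,0]+60)&(g[...,2]>g[...,1]+30)&(W[...,2]>.08)&(W[...,1]<0); print("cap",W[b].mean(0),W[b][:,2].max(),b.sum())
E
```

```text
[ 0.5068 -0.1672  0.1606] [-0.11  0.49  0.45  1.94 -0.29  0.77  0.5 ] 0.38264072249464687<stdin>:7: RuntimeWarning: Mean of empty slice.
  ret = um.true_divide(
Traceback (most recent call last):
ValueError: zero-size array to reduction operation maximum which has no identity
```

View pics/w2.png

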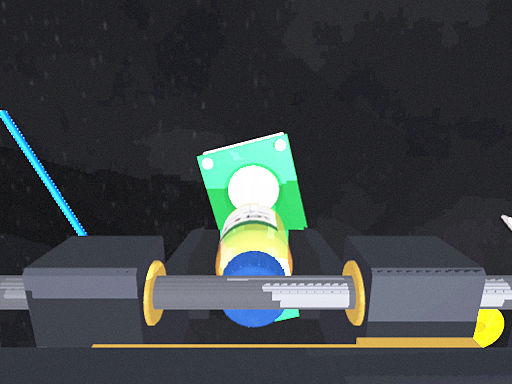

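The wrist view shows the upright blue bottle in the jaws, with the near rack hole at about (253,190). I'll locate that hole precisely from the wrist depth.

```bash
cat >> h.py <<'E'
def wcloud(c,s):
    z=c["range_z"].astype(float); v,u=np.mgrid[:z.shape[0],:z.shape[1]]
    P=np.stack([(u-c["cx"])/c["fx"]*z,(v-c["cy"])/c["fy"]*z,z],-1)
    H=c["hand_eye"]; T=P@H[:3,:3].T+H[:3,3]; W=T@s["tool_rot"].T+s["ee_pos"]; W[z==0]=np.nan
    return W
E
python3 - <<'E'
from rig import arm, imaging
from h import *
import cv2
from scipy.optimize import least_squares
s=arm.sense();print(s["ee_pos"].round(4),s["tool_rot"].round(4)[0])
c=imaging.capture("wrist");W=wcloud(c,s);g=c["image"].astype(int)
gr=(g[...,1]>g[...,0]+40)&(g[...,1]>g[...,2]+20)&(np.abs(W[...,2]-.044)<.008)
print(W[gr].mean(0),gr.sum())
# hole edge: row/col scan transitions green->white in row 165..205
pts=[]
for v in range(160,206):
    us=np.where(gr[v])[0]
    i=np.argmax(np.diff(us))
    if us[i+1]-us[i]>15: pts+= [W[v,us[i]],W[v,us[i+1]]]
p=np.array(pts);print(len(p),p[:,2].mean())
r=least_squares(lambda q:np.hypot(p[:,0]-q[0],p[:,1]-q[1])-q[2],[.507,-.165,.0215],loss='soft_l1',f_scale=.002);print(r.x,r.cost)
r=least_squares(lambda q:np.hypot(p[:,0]-q[0],p[:,1]-q[1])-.0235,[.507,-.165],loss='soft_l1',f_scale=.002);print(r.x,r.cost)
E
```

```text
[ 0.5068 -0.164   0.1603] [ 7.e-04  1.e+00 -9.e-04]
[ 0.50912083 -0.16267574  0.0438647 ] 4519
70 0.04101986922708886
[ 0.50714901 -0.16594769  0.02171744] 1.4924142785012826e-06
[ 0.50715862 -0.16851455] 5.901166923755627e-05
```

>>> carry_out:
  deltas:
    - [-0.001,0,0.02,0]
    - [-0.001,0,0.045,0]
    - [-0.001,0,0.06,0]
    - [-0.001,0,0.07,0]
    - [-0.001,0,0.08,0]
    - [-0.001,0,0.09,0]
    - [-0.001,0,0.097,0]
    - [-0.001,0,0.1,0]
    - [-0.001,0,0.1,0]

```text
time_s: 6.05
ee_pos: [0.5072, -0.1658, 0.0607]
tool_rot: [[0.001, 1.0, -0.0], [1.0, -0.001, -0.0], [-0.0, -0.0, -1.0]]
force: [-0.3, -0.5, -0.5]
finger_gap: 0.384
grip_force: 20.0
```

>>> carry_out:
  deltas:
    - [0,0,0.001,0]
    - [0,0,0.001,0]
    - [0,0,0.001,0]
    - [0,0,0.001,0]
  jaw: 0.058

```text
time_s: 6.55
ee_pos: [0.5072, -0.1658, 0.0598]
tool_rot: [[0.001, 1.0, 0.0], [1.0, -0.001, 0.0], [0.0, 0.0, -1.0]]
force: [0.3, 0.1, -0.9]
finger_gap: 0.658
grip_force: 0.0
```

>>> carry_out:
  deltas:
    - [0,0,-0.03,0]
    - [0,0,-0.07,0]
    - [0,0,-0.1,0]
    - [0.02,0,-0.11,0]
    - [0.06,0.001,-0.11,0]
    - [0.1,0.002,-0.11,0]
    - [0.14,0.002,-0.11,0]
    - [0.18,0.002,-0.11,0]
    - [0.199,0.002,-0.11,0]
    - [0.199,0.002,-0.11,0]
    - [0.199,0.002,-0.11,0]

```text
time_s: 7.92
ee_pos: [0.5093, 0.0319, 0.1698]
tool_rot: [[0.002, 1.0, 0.0], [1.0, -0.002, -0.001], [-0.001, 0.0, -1.0]]
force: [-0.0, 0.2, -0.1]
finger_gap: 0.66
grip_force: 0.0
```

```bash
cat > look.py <<'E'
from rig import arm, imaging
from h import *
import cv2,sys
s=arm.sense();print(s["time_s"],s["ee_pos"].round(4),s["finger_gap"])
c=imaging.capture("wrist");cv2.imwrite(f"pics/{sys.argv[1]}.png",c["image"][:,:,::-1])
W=wcloud(c,s).reshape(-1,3); g=c["image"].reshape(-1,3)
for n,x,y in [("c0",.6265,.1227),("c1",.5934,.0444),("c2",.5091,.0339),("c3",.4578,.1017),("c4",.4909,.18),("c5",.5752,.1905),("rk",.507,-.1655)]:
    m=(np.hypot(W[:,0]-x,W[:,1]-y)<.022)&(W[:,2]>.05)&(W[:,2]<.115)
    if m.sum()>15:
        zt=np.percentile(W[m,2],98); k=m&(W[:,2]>zt-.005); print("w",n,W[k].mean(0).round(4),zt.round(4),k.sum(),g[k].mean(0).round())
c=imaging.capture("top");cv2.imwrite(f"pics/{sys.argv[1]}_top.png",c["image"][110:330,100:400,::-1].repeat(2,0).repeat(2,1))
W=cloud(c).reshape(-1,3); g=c["image"].reshape(-1,3)
for n,x,y in [("c0",.6265,.1227),("c1",.5934,.0444),("c2",.5091,.0339),("c3",.4578,.1017),("c4",.4909,.18),("c5",.5752,.1905),("rk",.507,-.1655)]:
    m=(np.hypot(W[:,0]-x,W[:,1]-y)<.022)&(W[:,2]>.05)&(W[:,2]<.115)
    if m.sum()>15:
        zt=np.percentile(W[m,2],96); k=m&(W[:,2]>zt-.006); print("t",n,W[k].mean(0).round(4),zt.round(4),k.sum(),g[k].mean(0).round())
E
python3 look.py s3
```

```text
7.925 [0.5093 0.0319 0.1698] 0.6597648584597132
w c0 [0.6263 0.1215 0.0792] 0.0807 857 [39. 38. 41.]
w c1 [0.5932 0.0445 0.0813] 0.0827 649 [233. 231. 231.]
w c2 [0.5093 0.0329 0.0795] 0.0808 609 [19. 18. 20.]
w c4 [0.492  0.1652 0.0746] 0.077 261 [148. 113.  79.]
t c4 [0.4909 0.1792 0.094 ] 0.0967 86 [ 99. 155. 226.]
t c5 [0.5743 0.1891 0.0825] 0.0853 55 [248. 248. 247.]
t rk [ 0.507  -0.166   0.0929] 0.0957 82 [ 96. 158. 221.]
```

>>> carry_out:
  deltas:
    - [0,0,0.03,0]
    - [0,0,0.06,0]
    - [0,0,0.085,0]
    - [0,0,0.1,0]
    - [0,0,0.11,0]
    - [0,0,0.11,0]
    - [0,0,0.11,0]

```text
time_s: 8.9
ee_pos: [0.5099, 0.0331, 0.0604]
tool_rot: [[0.001, 1.0, 0.001], [1.0, -0.001, 0.0], [0.0, 0.001, -1.0]]
force: [-0.8, 0.4, -0.5]
finger_gap: 0.656
grip_force: 0.0
```

>>> carry_out:
  deltas:
    - [0,0,0,0]
    - [0,0,0,0]
    - [0,0,0,0]
    - [0,0,0,0]
    - [0,0,0,0]
    - [0,0,0,0]
    - [0,0,0,0]
  jaw: 0.014
  force: 20

```text
time_s: 9.78
ee_pos: [0.5095, 0.0332, 0.0598]
tool_rot: [[0.001, 1.0, 0.0], [1.0, -0.001, 0.0], [0.0, 0.0, -1.0]]
force: [-0.7, -0.4, 2.5]
finger_gap: 0.298
grip_force: 20.0
```

>>> carry_out:
  deltas:
    - [0,0,-0.02,0]
    - [0,0,-0.045,0]
    - [0,0,-0.075,0]
    - [0,0,-0.085,0]
    - [0.025,-0.018,-0.085,0]
    - [0.05,-0.038,-0.085,0]
    - [0.068,-0.0515,-0.085,0]
    - [0.068,-0.0515,-0.085,0]
    - [0.068,-0.0515,-0.085,0]
    - [0.068,-0.0515,-0.085,0]

```text
time_s: 11.02
ee_pos: [0.4585, 0.1002, 0.1447]
tool_rot: [[0.002, 1.0, 0.0], [1.0, -0.002, -0.0], [-0.0, 0.0, -1.0]]
force: [-0.2, -0.5, -0.6]
finger_gap: 0.301
grip_force: 20.0
```

```bash
python3 look.py s4
```

```text
11.025 [0.4585 0.1002 0.1447] 0.3007312505344647
w c0 [0.6221 0.1217 0.0789] 0.0804 564 [40. 39. 42.]
w c3 [0.4598 0.1112 0.1129] 0.1148 92 [121. 102.  85.]
w c4 [0.4917 0.1786 0.0935] 0.0949 1767 [ 59. 130. 235.]
w c5 [0.5742 0.1881 0.0813] 0.0827 1119 [243. 242. 242.]
t c0 [0.6263 0.1222 0.0802] 0.0828 53 [100.  98.  96.]
t c1 [0.5923 0.0451 0.0825] 0.0847 50 [250. 250. 250.]
t c5 [0.5775 0.1894 0.0824] 0.0857 34 [247. 247. 246.]
t rk [ 0.5067 -0.1657  0.0925] 0.095 81 [ 97. 157. 221.]
```

View pics/s4.png

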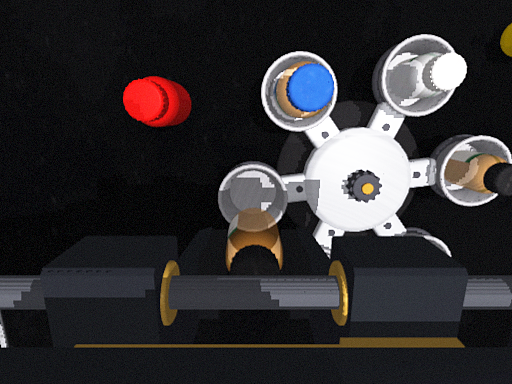

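The black bottle hangs upright in the jaws at about (256,250). Cup c3, at (253,195), is empty and in line with it, so I lower the bottle in.

>>> carry_out:
  deltas:
    - [0,0,0.02,0]
    - [0,0,0.035,0]
    - [0,0,0.047,0]
    - [0,0,0.058,0]
    - [0,0,0.068,0]
    - [0,0,0.076,0]
    - [0,0,0.082,0]
    - [0,0,0.0845,0]
    - [0,0,0.0845,0]

```text
time_s: 12.25
ee_pos: [0.458, 0.1012, 0.0602]
tool_rot: [[0.001, 1.0, 0.0], [1.0, -0.001, 0.0], [0.0, 0.0, -1.0]]
force: [0.3, 0.3, -0.8]
finger_gap: 0.299
grip_force: 20.0
```

>>> carry_out:
  deltas:
    - [0,0,0,0]
    - [0,0,0,0]
    - [0,0,0,0]
    - [0,0,0,0]
  jaw: 0.056

```text
time_s: 12.75
ee_pos: [0.4579, 0.1013, 0.0603]
tool_rot: [[0.001, 1.0, 0.0], [1.0, -0.001, 0.0], [0.0, 0.0, -1.0]]
force: [-0.1, 0.5, -0.1]
finger_gap: 0.632
grip_force: 0.0
```

>>> carry_out:
  deltas:
    - [0,0,-0.03,0]
    - [0,0,-0.07,0]
    - [0,0,-0.1,0]
    - [-0.01,0.025,-0.11,0]
    - [-0.025,0.06,-0.11,0]
    - [-0.04,0.1,-0.11,0]
    - [-0.0565,0.135,-0.11,0]
    - [-0.0565,0.135,-0.11,0]
    - [-0.0565,0.135,-0.11,0]
    - [-0.0565,0.135,-0.11,0]

```text
time_s: 14.0
ee_pos: [0.5917, 0.0456, 0.1701]
tool_rot: [[-0.0, 1.0, -0.001], [1.0, 0.0, 0.001], [0.001, -0.001, -1.0]]
force: [-0.2, 1.3, 0.6]
finger_gap: 0.634
grip_force: 0.0
```

```bash
python3 look.py s5
```

```text
14.0 [0.5917 0.0456 0.1701] 0.6339951326189299
w c0 [0.6272 0.1215 0.0795] 0.081 772 [50. 48. 50.]
w c1 [0.594  0.0447 0.0815] 0.0827 607 [158. 156. 156.]
w c3 [0.4594 0.1004 0.0795] 0.0809 758 [38. 37. 40.]
w c4 [0.4932 0.1711 0.0933] 0.0946 675 [ 47. 106. 211.]
w c5 [0.5755 0.1786 0.0798] 0.0813 83 [195. 194. 194.]
t rk [ 0.5071 -0.1662  0.092 ] 0.0946 85 [ 97. 159. 222.]
```

>>> carry_out:
  deltas:
    - [0,0,0.03,0]
    - [0,0,0.06,0]
    - [0,0,0.085,0]
    - [0,0,0.1,0]
    - [0,0,0.11,0]
    - [0,0,0.11,0]
    - [0,0,0.11,0]

```text
time_s: 14.98
ee_pos: [0.5934, 0.0446, 0.061]
tool_rot: [[0.001, 1.0, 0.001], [1.0, -0.001, 0.0], [0.0, 0.001, -1.0]]
force: [0.1, 0.3, 0.6]
finger_gap: 0.637
grip_force: 0.0
```

>>> carry_out:
  deltas:
    - [0,0,0,0]
    - [0,0,0,0]
    - [0,0,0,0]
    - [0,0,0,0]
    - [0,0,0,0]
    - [0,0,0,0]
    - [0,0,0,0]
  jaw: 0.014
  force: 20

```text
time_s: 15.85
ee_pos: [0.593, 0.0447, 0.0604]
tool_rot: [[0.001, 1.0, 0.0], [1.0, -0.001, 0.0], [0.0, 0.0, -1.0]]
force: [0.2, 0.2, 1.6]
finger_gap: 0.301
grip_force: 20.0
```

>>> carry_out:
  deltas:
    - [0,0,-0.02,0]
    - [0,0,-0.045,0]
    - [0,0,-0.075,0]
    - [0,0,-0.085,0]
    - [-0.004,-0.03,-0.085,0]
    - [-0.008,-0.06,-0.085,0]
    - [-0.011,-0.084,-0.085,0]
    - [-0.011,-0.084,-0.085,0]
    - [-0.011,-0.084,-0.085,0]
    - [-0.011,-0.084,-0.085,0]

```text
time_s: 17.1
ee_pos: [0.5098, 0.0339, 0.1453]
tool_rot: [[0.001, 1.0, 0.001], [1.0, -0.001, -0.0], [-0.0, 0.001, -1.0]]
force: [-0.4, 0.9, -0.0]
finger_gap: 0.3
grip_force: 20.0
```

```bash
python3 look.py s6
```

```text
17.1 [0.5098 0.0339 0.1453] 0.3003796244376634
w c0 [0.6262 0.1214 0.0792] 0.0807 1093 [40. 39. 41.]
w c2 [0.5118 0.0445 0.1128] 0.1149 93 [117. 116. 120.]
w c3 [0.4587 0.1003 0.0796] 0.0809 950 [38. 36. 38.]
w c4 [0.4922 0.1623 0.0697] 0.0719 126 [121.  94.  70.]
t c4 [0.4905 0.1793 0.0944] 0.0966 84 [100. 156. 226.]
t c5 [0.5748 0.1895 0.0823] 0.0847 55 [248. 248. 247.]
t rk [ 0.5069 -0.166   0.0924] 0.0944 87 [ 96. 157. 220.]
```

View pics/s6.png

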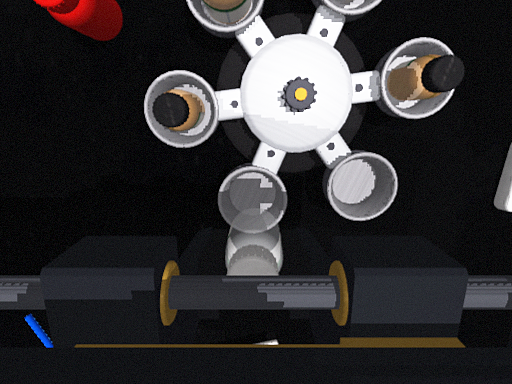

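The white bottle hangs upright over the empty cup c2 at (252,197). The black bottles at (172,110) and (440,75) now face each other.

>>> carry_out:
  deltas:
    - [0,0,0.02,0]
    - [0,0,0.035,0]
    - [0,0,0.047,0]
    - [0,0,0.058,0]
    - [0,0,0.068,0]
    - [0,0,0.076,0]
    - [0,0,0.082,0]
    - [0,0,0.0845,0]
    - [0,0,0.0845,0]

```text
time_s: 18.32
ee_pos: [0.5089, 0.0337, 0.0608]
tool_rot: [[0.001, 1.0, 0.0], [1.0, -0.001, 0.0], [0.0, 0.0, -1.0]]
force: [0.5, -0.6, -0.9]
finger_gap: 0.305
grip_force: 20.0
```

>>> carry_out:
  deltas:
    - [0,0,0,0]
    - [0,0,0,0]
    - [0,0,0,0]
    - [0,0,0,0]
  jaw: 0.06

```text
time_s: 18.82
ee_pos: [0.5089, 0.0337, 0.0608]
tool_rot: [[0.001, 1.0, 0.0], [1.0, -0.001, 0.0], [0.0, 0.0, -1.0]]
force: [-0.2, -0.0, 1.0]
finger_gap: 0.682
grip_force: 0.0
```

>>> carry_out:
  deltas:
    - [0,0,-0.03,0]
    - [0,0,-0.07,0]
    - [0,0,-0.1,0]
    - [-0.025,0,-0.11,0]
    - [-0.065,-0.001,-0.11,0]
    - [-0.105,-0.002,-0.11,0]
    - [-0.145,-0.002,-0.11,0]
    - [-0.18,-0.002,-0.11,0]
    - [-0.2,-0.002,-0.11,0]
    - [-0.2,-0.002,-0.11,0]
    - [-0.2,-0.002,-0.11,0]
    - [-0.2,-0.002,-0.11,0]

```text
time_s: 20.32
ee_pos: [0.5068, -0.1648, 0.1706]
tool_rot: [[-0.001, 1.0, -0.0], [1.0, 0.001, 0.001], [0.001, -0.0, -1.0]]
force: [-0.1, 0.3, -0.1]
finger_gap: 0.679
grip_force: 0.0
```

```bash
python3 look.py s7
```

```text
20.325 [ 0.5068 -0.1648  0.1706] 0.6793134588587898
w rk [ 0.5074 -0.1668  0.0915] 0.0928 1006 [ 80. 152. 240.]
t c0 [0.6263 0.1224 0.0807] 0.0832 52 [112. 109. 106.]
t c2 [0.5091 0.0341 0.0823] 0.0848 57 [250. 249. 248.]
t c3 [0.457  0.1015 0.0804] 0.0831 52 [124. 120. 117.]
t c4 [0.4909 0.179  0.0944] 0.0967 86 [114. 161. 227.]
t c5 [0.5745 0.1893 0.0817] 0.084 58 [247. 247. 246.]
t rk [ 0.5097 -0.1542  0.0864] 0.0861 4 [150. 137. 129.]
```

>>> carry_out:
  deltas:
    - [0,0,0.03,0]
    - [0,0,0.06,0]
    - [0,0,0.085,0]
    - [0,0,0.1,0]
    - [0,0,0.111,0]
    - [0,0,0.111,0]
    - [0,0,0.111,0]

```text
time_s: 21.3
ee_pos: [0.5072, -0.1665, 0.0604]
tool_rot: [[0.001, 1.0, 0.001], [1.0, -0.001, -0.0], [-0.0, 0.001, -1.0]]
force: [-0.5, 0.1, -0.0]
finger_gap: 0.68
grip_force: 0.0
```

>>> carry_out:
  deltas:
    - [0,0,0,0]
    - [0,0,0,0]
    - [0,0,0,0]
    - [0,0,0,0]
    - [0,0,0,0]
    - [0,0,0,0]
  jaw: 0.02
  force: 20

```text
time_s: 22.05
ee_pos: [0.5069, -0.1663, 0.0599]
tool_rot: [[0.001, 1.0, 0.0], [1.0, -0.001, 0.0], [0.0, 0.0, -1.0]]
force: [-0.5, 0.9, 6.5]
finger_gap: 0.383
grip_force: 20.0
```

>>> carry_out:
  deltas:
    - [0,0,-0.02,0]
    - [0,0,-0.045,0]
    - [0,0,-0.075,0]
    - [0,0,-0.1,0]
    - [0.03,0.012,-0.1,0]
    - [0.07,0.029,-0.1,0]
    - [0.11,0.045,-0.1,0]
    - [0.15,0.062,-0.1,0]
    - [0.19,0.078,-0.1,0]
    - [0.21,0.0865,-0.1,0]
    - [0.21,0.0865,-0.1,0]
    - [0.21,0.0865,-0.1,0]

```text
time_s: 23.55
ee_pos: [0.5927, 0.0411, 0.1596]
tool_rot: [[0.003, 1.0, -0.001], [1.0, -0.003, -0.001], [-0.001, -0.001, -1.0]]
force: [0.5, -0.4, -0.1]
finger_gap: 0.385
grip_force: 20.0
```

>>> carry_out:
  deltas:
    - [0,0,0,0]
    - [0,0,0,0]

```text
time_s: 23.8
ee_pos: [0.5931, 0.0424, 0.1599]
tool_rot: [[0.003, 1.0, -0.0], [1.0, -0.003, -0.0], [-0.0, -0.0, -1.0]]
force: [0.6, 0.6, 0.1]
finger_gap: 0.381
grip_force: 20.0
```

```bash
python3 look.py s8
```

```text
23.8 [0.5931 0.0424 0.1599] 0.3813154940222416
w c0 [0.6272 0.1215 0.0795] 0.0808 856 [47. 45. 47.]
w c2 [0.5108 0.0337 0.0814] 0.0827 666 [157. 155. 155.]
w c3 [0.4595 0.1004 0.0795] 0.0809 855 [35. 35. 37.]
w c4 [0.4934 0.1676 0.0926] 0.0942 270 [ 36.  83. 172.]
w c5 [0.5755 0.1767 0.0641] 0.0668 143 [161. 161. 165.]
t c2 [0.5081 0.0312 0.083 ] 0.0851 39 [191. 190. 186.]
```

View pics/s8.png

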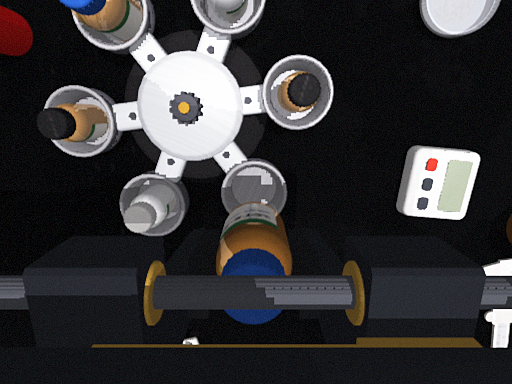

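The blue bottle hangs upright over the empty cup c1 at (253,193). I lower it in with a 1 mm correction in y.

>>> carry_out:
  deltas:
    - [0.001,0,0.02,0]
    - [0.001,0,0.04,0]
    - [0.001,0,0.055,0]
    - [0.001,0,0.065,0]
    - [0.001,0,0.074,0]
    - [0.001,0,0.082,0]
    - [0.001,0,0.09,0]
    - [0.001,0,0.095,0]
    - [0.001,0,0.0975,0]
    - [0.001,0,0.0975,0]

```text
time_s: 25.15
ee_pos: [0.5935, 0.0446, 0.0623]
tool_rot: [[0.001, 1.0, 0.0], [1.0, -0.001, -0.0], [-0.0, 0.0, -1.0]]
force: [0.0, -0.2, -0.7]
finger_gap: 0.388
grip_force: 20.0
```

>>> carry_out:
  deltas:
    - [0,0,0,0]
    - [0,0,0,0]
    - [0,0,0,0]
    - [0,0,0,0]
  jaw: 0.058

```text
time_s: 25.65
ee_pos: [0.5934, 0.0447, 0.0623]
tool_rot: [[0.001, 1.0, 0.0], [1.0, -0.001, 0.0], [0.0, 0.0, -1.0]]
force: [-0.1, 0.4, 0.4]
finger_gap: 0.662
grip_force: 0.0
```

>>> carry_out:
  deltas:
    - [0,0,-0.03,0]
    - [0,0,-0.07,0]
    - [0,0,-0.11,0]
    - [-0.03,-0.01,-0.14,0]
    - [-0.08,-0.02,-0.15,0]
    - [-0.13,-0.03,-0.15,0]
    - [-0.18,-0.05,-0.15,0]
    - [-0.22,-0.07,-0.15,0]
    - [-0.22,-0.07,-0.15,0]
    - [-0.22,-0.07,-0.15,0]
    - [-0.22,-0.07,-0.15,0]
    - [-0.22,-0.07,-0.15,0]

```text
time_s: 27.15
ee_pos: [0.5237, -0.1741, 0.2121]
tool_rot: [[-0.001, 1.0, -0.0], [1.0, 0.001, 0.0], [0.0, -0.0, -1.0]]
force: [-0.9, -0.0, 0.8]
finger_gap: 0.657
grip_force: 0.0
```

```bash
python3 look.py s9
```

```text
27.15 [ 0.5237 -0.1741  0.2121] 0.6573896073539351
t c0 [0.6262 0.1226 0.0807] 0.0834 54 [111. 108. 106.]
t c1 [0.5927 0.0442 0.0943] 0.0966 84 [117. 161. 222.]
t c2 [0.5087 0.0341 0.0823] 0.085 55 [251. 251. 250.]
t c3 [0.4576 0.1011 0.0801] 0.0827 54 [123. 119. 116.]
t c4 [0.4911 0.1792 0.094 ] 0.0962 89 [115. 162. 228.]
t c5 [0.5743 0.1889 0.0831] 0.0866 41 [250. 250. 249.]
```

View pics/s9_top.png

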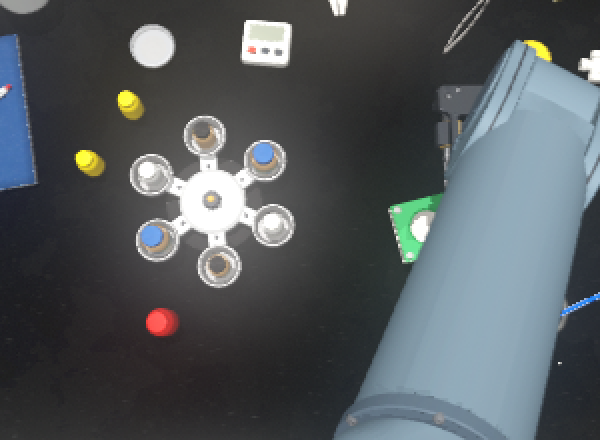

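All six bottles are seated at the expected cap heights. Black faces black at (204,133) and (219,266), blue faces blue at (264,154) and (153,237), and white faces white at (272,225) and (151,173). The timer and dish haven't moved, and the gripper is clear.

```bash
python3 -c "
from rig import job; print(job.sign_off())"
```

```text
the job is handed in; nothing more can be done
None
```

The job is handed in: at the last look all six bottles stood upright and fully down in the rotor cups, each straight across the hub from its twin, with the timer and dish untouched; sign-off returned no verdict.

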